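# Set the length stop and feed the bar

### The arm

A 6-joint arm with a two-finger parallel gripper is mounted at the origin on the work surface. World frame = base frame: x ahead of the robot, y to its left, z up, the work surface at z = 0. Lengths are in m, angles in degrees, forces in N, time in s.
With the tool pointing down it reaches from about 0.4 to 0.825 m from the base axis. Payload 7 kg.
Tool frame: the origin (TCP) lies midway between the tips of the shut fingers; the grasp point (between the pads) lies 19 mm behind it; z points along the fingers, y is the direction in which the jaws open and shut (so a half turn about z gives the same grasp; the last joint's range is limited). The gripper opens to 88 mm and grips with 3 to 60 N. Pads are 19 mm wide; open, the fingers measure 130 mm over their backs; the gripper's body (78 mm by 193 mm) begins 47 mm behind the grasp point.
Start: joints at [81.366, 20.546, 0.682, 0, -70.136, -16.507], TCP at [0.287, 0.611, 0.227] pointing down, gripper open.
Joint ranges: [-176.03, 176.03], [-82.01, 121.73], [-58.28, 71.71], [-173.87, 95.51], [-174.79, -0.11], [-173.66, 173.66]. Speed limits (degrees/s): [136.94, 136.94, 172.46, 180, 180, 180].

### API

Orientations are given as [roll, pitch, yaw] about the fixed x, y, z axes, in that order (R = Rz(yaw) Ry(pitch) Rx(roll)).
In Python, from plant import get_state, capture, close_job gives the robot as it stands.
- The arm moves only by the tool apply_moves, never from a script. Its argument "commands" is a list of rows, each an object with "grip": the opening, from 0 (shut) to 1 (fully open); "dp": the shift along the tool's x, y, z in mm, a list of three; "yaw": the turn about the tool's z in rad. A call has 1 to 12 rows; each row is the pose to reach, as a shift and turn from the pose commanded when the call began, along the tool's axes at that moment; what a row does not reach only later rows make up. A row lasts 1/8 s, in which the tool goes at most 62.5 mm and 10.7 degrees, less where a joint would pass 70% of its speed; a pose out of reach is approached as far as the arm can. A call with a gripper value outside its range is refused whole. The fingers move at their own pace and stop on an object; "newtons" is the grip in N (left out, the last holds). Time passes only in rows, so rows that repeat a pose let the fingers close. It gives the time, the measured TCP pose, the force and the opening at its end, in the units of the state.
- get_state(): the state, without advancing time (a new reading comes with each control period).
- capture(name): name is "side" or "top" or "wrist"; returns a dict with "color" (480x640x3 uint8, red, green, blue), "camera_matrix" (3x3 intrinsics, pixels), "xyz" and "rotation" of the camera in the world; the wrist camera has in their place "T_tool_cam" (4x4, takes a point from camera to tool coordinates, whose origin is the TCP and whose axes are the flange's). Camera axes: x right, y up, looking along -z (the intrinsics and any distortion apply to the point x, -y, -z); pixel columns grow to the right and rows downward; lengths in m; the calibration is good to about 2 mm. A picture is of the moment at which its call begins: read the wrist's pose just before it. There is no depth.
- close_job(): hands the job in, once; it reports no verdict.
The state is a dict: "time_s": time; "joints": joint angles; "qd": joint speeds; "joint_torque": joint torques, N m; "tcp_pos": TCP position; "eef_rot": TCP orientation; "contact_force": force on the tool from outside, world axes, zero at the start; "moment": the same for the moment, N m; "gripper_width": finger opening in m.
Only numpy, scipy, OpenCV 4.12 (cv2) and the standard library are available. Lean on these libraries where they do the work, as an engineer would, in place of code of your own. Each camera call takes 0.05 s, during which the arm holds its last target.

### The job

Get the black plastic bar ready for sawing to the middle length: with the fingertips, push the length stop along its rail towards the saw slot until it drops into the middle one of the rail's three notches. Then push the bar along the sawing guide until it butts against the stop, which must stay seated in that notch. Nothing is picked up: do not lift the bar, and leave the saw, the weight, the tray and the bracket where they lie.

Things in the scene. Friction and masses are not known exactly. Their poses are not given: they have to be found in the camera images.
- guide: Sawing guide fixed to the bench: aluminium plate 450 mm long (own y -200 to 250 mm), 92 mm wide (x -30 to 62 mm), 8 mm thick. Origin on the bench surface where the bar's axis crosses the saw slot; y runs along bar and rail, z up. The 3 mm saw slot cuts the channel's two walls at y = 0.
- channel (a point): Rear mouth of the channel, on the plate (8 mm above the bench), on the bar's axis, at guide y = -70 mm. The channel is 20 mm wide, between two aluminium walls 9 mm thick (guide x 10 to 19 mm either side, y -70 to 50 mm, top 40 mm above the bench).
- notch_middle (a point): Middle notch, at the rail's top, guide x 36, y 112 mm. The dark steel rail runs along guide y (x 26 to 46, y 55 to 240 mm, top 22 mm above the bench). Its three notches are cross slots in its top, 10 mm wide, 5 mm deep, at y 82, 112 and 142 mm. The seated stop covers its notch, with the pin right above it.
- stop (a joint): Travel of the length stop on its rail, m: 0 at the outer end, growing towards the saw slot (guide -y), to 0.130; starts at 0 to 0.045. Seated in the notches at 0.065, 0.095 (middle) and 0.125. Sliding takes 2 to 3 N. At a notch the sprung plunger drops 2.7 mm, draws the stop in over the last 4 mm and holds it against about 11 N either way.
- stop_face (a point): Centre of the face that the bar butts against, looking to guide -y: on the stop's steel arm, which crosses the bar's path (10 mm thick in y, 10 to 26 mm above the bench). 16 mm above the bench, on the bar's axis, at guide y = 185 mm minus the travel.
- stop_push (a point): Where to push the stop: centre of the outer end of its grey saddle, a flat face looking to guide +y, 32 mm wide, 24 to 47 mm above the bench (the rail's top is at 22 mm: keep fingertips above it). 44 mm in guide y and 36 mm in guide x from stop_face, 35.5 mm above the bench. The saddle is 44 mm long and 32 mm wide.
- pin_top (a point): Top of the stop's sprung steel pin, 7 mm across, over the middle of the saddle, on a steel boss 22 mm across and 59 mm tall from the bench. Its top is at 65 mm above the bench while the plunger rides on the rail and 62 when it has dropped into a notch.
- bar_front (a point): Centre of the front end of the bar (the end nearer the stop); its y axis points along the bar from rear to front. The bar is straight black plastic, 16 x 16 x 220 mm, loose, about 75 g, lying on the plate in the channel with 2 mm of play each side, 8 to 24 mm above the bench. It starts 10 to 50 mm past the saw slot (guide y).
- bar_rear (a point): Centre of the bar's rear end face, where it is pushed towards guide +y; 220 mm behind bar_front, 16 mm above the bench, clear of the channel's walls.
- saw: Small hacksaw lying flat on the robot's side of the guide, about 300 mm long and 80 mm wide, 18 mm high; bystander. Origin on the bench under its middle.
- weight: Steel knob weight, 44 mm across and 63 mm tall, standing beyond the guide; bystander. Origin at the centre of its foot.
- tray: Printed blue tray with ribs, 60 x 150 x 24 mm, beyond the guide; bystander. Origin under its centre.
- bracket: White printed bracket with a black servo, 50 x 60 x 40 mm, on the robot's side of the guide; bystander. Origin under its centre.
- bar: The bar itself, origin in the middle of its underside (8 mm above the bench), y along it towards the front.

How it is judged (in metres and radians):
On the way, in this order (a step that is already met when the one before it is completed fails the run):
1. the stop sits in the middle notch (value of joint stop between 0.093 and 0.097 m), for 0.3 s.
2. the bar butts against the stop (all of step 1 and y of bar_front in the frame of stop_face above -0.0025 m), for 0.1 s.
At the end, for the whole second after the job is handed in: The stop is seated in the middle notch (travel 0.095 within 2 mm), the bar lies flat in the channel, its front end touching the stop's arm or less than 2.5 mm from it, everything at rest (all of step 2 and y of bar_front in the frame of stop_face below 0.002 m and angle between the y axis of bar_front and the y axis of guide, either way round below 0.05 rad and z of each of bar_rear, bar_front in the frame of guide below 0.019 m and linear speed of bar below 0.01 m/s).
It fails at once if the bar is lifted or tipped up (z of any of bar_rear, bar_front in the frame of guide above 0.023 m).
It fails at once if a bystander is moved (distance of any of saw, weight, tray, bracket from where it was at the start of the episode above 0.02 m).
It fails at once if the arm or the gripper's body, not the fingers, pushes the bar, the guide or its stop (contact force between the arm and bar above 2 N or contact force between the arm and guide above 2 N).
It also fails if it takes over 51 s, if anything falls off the work surface, if the arm or the gripper's body presses on something with over 40 N, if the wrist force passes 120 N, or if a joint passes its speed limit or range.

## Working session

There is one attempt and no reset: what is moved stays moved. The work goes in short steps, Python scripts to look and compute and a tool call to move; the robot and the scene stay as the last step left them, time stands still between calls to the robot, and variables do not carry over. Pictures are saved under pics/ and viewed, and the job is handed in when it is done.

Besides the shell and the picture viewer there is one more tool, called after "Call:" as name(argument=value, ...) on one line, values as JSON. apply_moves: Moves the arm, as the interface text tells. Its arguments: {"type":"object","properties":{"commands":{"type":"array","items":{"type":"object","properties":{"grip":{"type":"number"},"dp":{"type":"array","items":{"type":"number"}},"yaw":{"type":"number"}}}},"newtons":{"type":"number"}},"required":["commands"]}

```bash
mkdir -p pics; ls; cat > h.py <<'E'
import numpy as np, cv2, pickle
from plant import get_state, capture, close_job
def snap(n,tag):
    s=get_state(); c=capture(n); c['state']=s
    pickle.dump(c,open(f'pics/{tag}.pkl','wb'))
    cv2.imwrite(f'pics/{tag}.png',c['color'][:,:,::-1]); return c
E
python3 - <<'E'
from h import *
print(get_state())
for n in ['side','top']:
    c=snap(n,n+'0'); print(n,{k:v for k,v in c.items() if k not in('color','state')})
E
```

```text
pics
{'time_s': 0.0, 'joints': array([ 8.13665427e+01,  2.05928921e+01,  6.33998586e-01, -1.90730678e-02,
       -7.01348182e+01, -1.65059280e+01]), 'qd': array([ 0.03070468, -0.09887273,  0.05614105,  0.07715714,  0.04849577,
        0.11898775]), 'joint_torque': array([ 1.64664812e-03, -5.82724357e+01,  2.93044013e+01,  6.99646980e+00,
        6.95226394e-03, -1.65991491e-04]), 'tcp_pos': array([0.28658951, 0.61061129, 0.22561123]), 'eef_rot': array([ 1.79905056e+02, -9.43642399e-03, -2.51458733e+01]), 'contact_force': array([0.11503027, 0.17522576, 1.49418797]), 'moment': array([ 0.00962421,  0.0239437 , -0.03846683]), 'gripper_width': 0.08784993362854199}
side {'camera_matrix': array([[539.71036735,   0.        , 314.98770686],
       [  0.        , 539.71036735, 236.30129657],
       [  0.        ,   0.        ,   1.        ]]), 'xyz': array([ 0.28852711, -0.45850008,  0.64329398]), 'rotation': array([ 42.8201276 ,   0.43522965, -28.05528972])}
top {'camera_matrix': array([[453.55045808,   0.        , 318.81767186],
       [  0.        , 453.55045808, 240.89168061],
       [  0.        ,   0.        ,   1.        ]]), 'xyz': array([0.44504053, 0.03116521, 0.93635418]), 'rotation': array([  6.91640792,  -1.13191876, -88.33383084])}
```

View pics/side0.png

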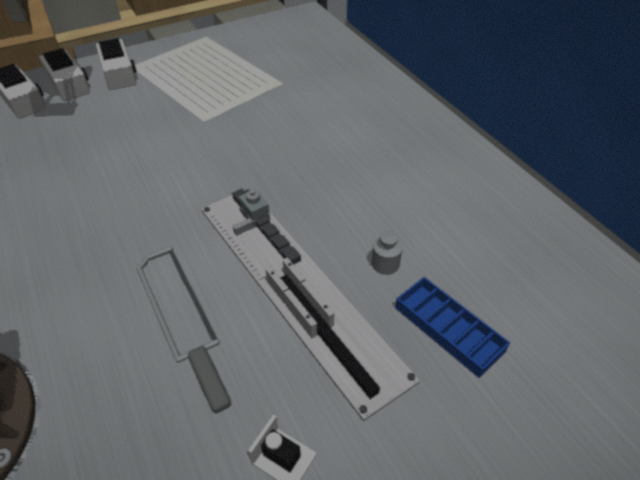

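View pics/top0.png

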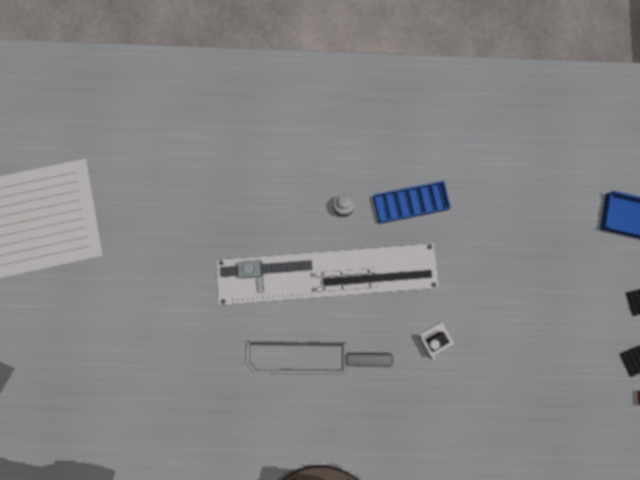

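The side view shows the guide from (208,205) to (415,385), with the stop near its far end at (253,205). In the top view the plate runs x 218–437 and y 245–303, with the stop at (249,268). Next I'll zoom in for corner pixels.

```bash
python3 - <<'E'
import cv2
a=cv2.imread('pics/top0.png'); 
l=cv2.resize(a[235:315,210:330],None,fx=6.6,fy=6.6,interpolation=cv2.INTER_CUBIC)
r=cv2.resize(a[235:315,325:445],None,fx=6.6,fy=6.6,interpolation=cv2.INTER_CUBIC)
cv2.imwrite('pics/tl.png',l);cv2.imwrite('pics/tr.png',r)
a=cv2.imread('pics/side0.png')
cv2.imwrite('pics/s1.png',cv2.resize(a[180:310,190:340],None,fx=4.5,fy=4.5,interpolation=cv2.INTER_CUBIC))
cv2.imwrite('pics/s2.png',cv2.resize(a[290:420,290:430],None,fx=4.5,fy=4.5,interpolation=cv2.INTER_CUBIC))
E
```

```text
(no output)
```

View pics/tl.png

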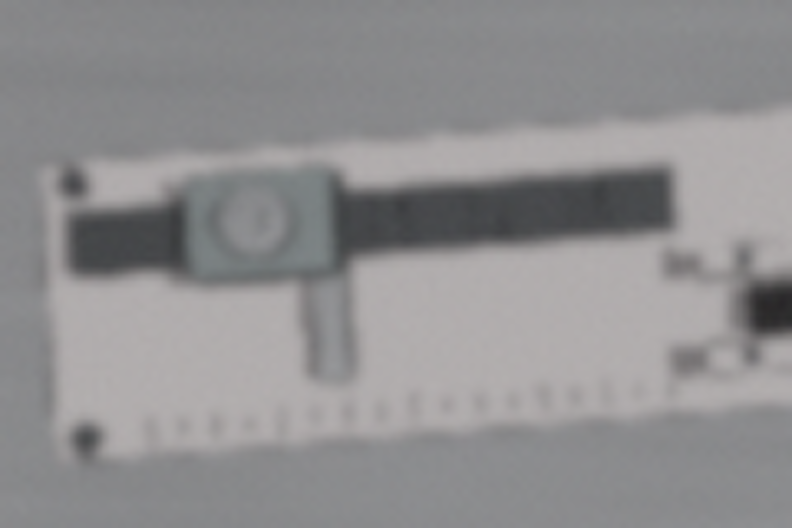

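View pics/tr.png

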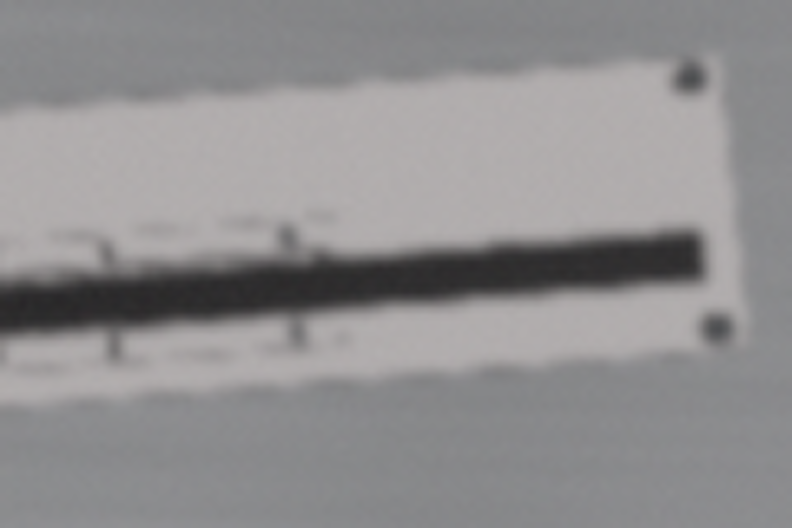

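View pics/s1.png

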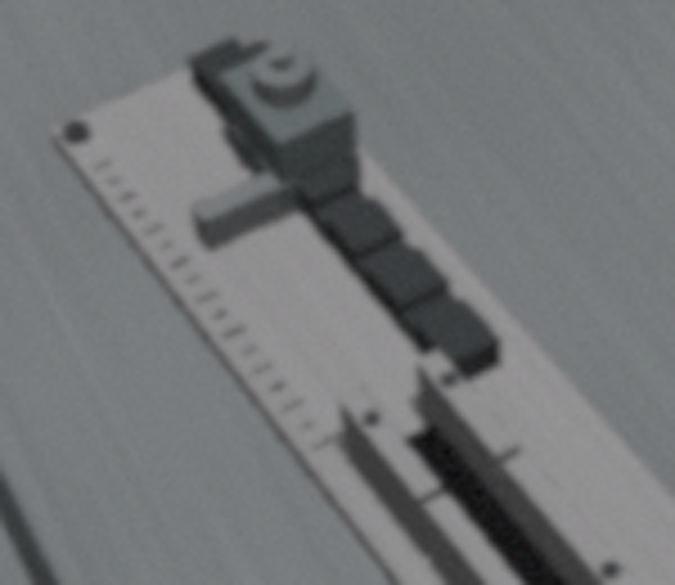

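View pics/s2.png

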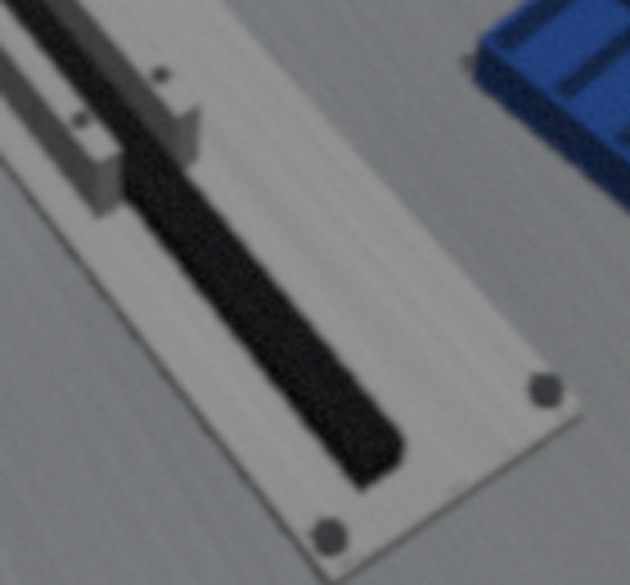

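Corner pixels from the crops, top view: plate (42,165), (60,460), (715,58), (745,345); saddle (183,180)–(343,270); bar rear end (702,257). Side view: plate corners (55,133), (333,582), (582,410).

```bash
cat > geo.py <<'E'
from h import *
from scipy.spatial.transform import Rotation as R
from scipy.optimize import least_squares
def cam(c):
    return c['camera_matrix'],np.array(c['xyz']),R.from_euler('xyz',c['rotation'],degrees=True).as_matrix()
def proj(c,P):
    K,t,Rm=cam(c); p=(np.atleast_2d(P)-t)@Rm; p=p*[1,-1,-1]; q=p@K.T; return q[:,:2]/q[:,2:]
def ray(c,uv,z):
    K,t,Rm=cam(c); d=np.linalg.inv(K)@[uv[0],uv[1],1]; d=Rm@(d*[1,-1,-1]); return t+d*(z-t[2])/d[2]
def load(t): return pickle.load(open(f'pics/{t}.pkl','rb'))
def g2w(g,P):
    P=np.atleast_2d(P); c,s=np.cos(g[2]),np.sin(g[2])
    return np.c_[g[0]+c*P[:,0]-s*P[:,1], g[1]+s*P[:,0]+c*P[:,1],P[:,2]]
def w2g(g,p):
    c,s=np.cos(g[2]),np.sin(g[2]); x,y=p[0]-g[0],p[1]-g[1]; return np.array([c*x+s*y,-s*x+c*y,p[2]])
E
cat > m1.py <<'E'
from geo import *
T=load('top0');S=load('side0')
f=lambda u,k,ox,oy:np.array([(u[0]+.5)/k-.5+ox,(u[1]+.5)/k-.5+oy])
tl=lambda *u:f(u,6.6,210,235); tr=lambda *u:f(u,6.6,325,235)
s1=lambda *u:f(u,4.5,190,180); s2=lambda *u:f(u,4.5,290,290)
obs=[(T,tl(42,165),(.062,.25,.008)),(T,tl(60,460),(-.03,.25,.008)),(T,tr(715,58),(.062,-.2,.008)),(T,tr(745,345),(-.03,-.2,.008))]
obs2=[(S,s1(55,133),(-.03,.25,.008)),(S,s2(333,574),(-.03,-.2,.008)),(S,s2(582,410),(.062,-.2,.008))]
def fit(o):
    r=lambda g:np.concatenate([proj(c,g2w(g,p))[0]-uv for c,uv,p in o]); q=least_squares(r,[.47,.05,0]); return q.x,r(q.x)
for o in(obs,obs2,obs+obs2):
    g,e=fit(o); print(g.round(4),np.degrees(g[2]),e.round(1))
for n,u in [('sTL',(183,180)),('sTR',(333,170)),('sBR',(343,270)),('sBL',(190,282))]: print(n,w2g(g,ray(T,tl(*u),.047)).round(4))
print('boss',w2g(g,ray(T,tl(255,218),.059)).round(4))
print('arm',w2g(g,ray(T,tl(353,380),.026)).round(4))
print('rear',w2g(g,ray(T,tr(702,257),.024)).round(4), w2g(g,ray(S,s2(383,470),.020)).round(4))
print('railend',w2g(g,ray(T,tl(672,200),.022)).round(4))
np.save('g.npy',g)
E
python3 m1.py
```

```text
[ 0.4787 -0.0292  0.1071] 6.13401069096952 [-0.5 -0.3 -0.9  0.4  0.5 -0.6  0.8  0.4]
[ 0.479  -0.0307  0.1048] 6.006308797870336 [-0.9 -2.  -0.4  1.6  1.1 -0.8]
[ 0.4788 -0.0301  0.106 ] 6.074740154755717 [ 0.  -0.4 -0.4  0.2  1.  -0.5  1.3  0.5 -1.3 -2.1 -0.6  1.1  0.9 -1.3]
sTL [0.0498 0.201  0.047 ]
sTR [0.0494 0.1566 0.047 ]
sBR [0.0196 0.1555 0.047 ]
sBL [0.0195 0.2007 0.047 ]
boss [0.0361 0.1789 0.059 ]
arm [-0.0126  0.1567  0.026 ]
rear [-0.0012 -0.1827  0.024 ] [-0.0029 -0.1874  0.02  ]
railend [0.0346 0.0567 0.022 ]
```

```bash
cat > mv.py <<'E'
from geo import *
import sys
# usage: gx gy z (mm) ; prints dp in tool axes mm from the measured pose, and yaw (rad)
g=np.load('g.npy'); t=[float(a)/1000 for a in sys.argv[1:4]]
s=get_state(); Rm=R.from_euler('xyz',s['eef_rot'],degrees=True).as_matrix()
w=g2w(g,t)[0]; print('world',w.round(4),'now',s['tcp_pos'].round(4),s['eef_rot'].round(2),'guide now',(1000*w2g(g,s['tcp_pos'])).round(1),'t',s['time_s'],'F',s['contact_force'].round(1),'w',round(s['gripper_width'],4))
print('dp',(1000*Rm.T@(w-s['tcp_pos'])).round(1))
want=np.degrees(g[2])-90; d=(s['eef_rot'][2]-want+90)%180-90; print('yaw rad',np.radians(d).round(3))
E
python3 mv.py 36 240 150
```

```text
world [0.4892 0.2123 0.15  ] now [0.2866 0.6106 0.2257] [ 1.7991e+02 -1.0000e-02 -2.5150e+01] guide now [-123.3  657.5  225.7] t 0.1 F [-0.2 -0.8 -0.9] w 0.0879
dp [352.7 274.3  76.2]
yaw rad 1.026
```

Call:
apply_moves(commands=[{"grip": 0, "dp": [50, 40, 10], "yaw": 0.15}, {"grip": 0, "dp": [100, 78, 20], "yaw": 0.3}, {"grip": 0, "dp": [150, 117, 32], "yaw": 0.45}, {"grip": 0, "dp": [200, 155, 43], "yaw": 0.6}, {"grip": 0, "dp": [245, 190, 53], "yaw": 0.75}, {"grip": 0, "dp": [290, 225, 62], "yaw": 0.9}, {"grip": 0, "dp": [325, 253, 70], "yaw": 1.026}, {"grip": 0, "dp": [353, 274, 76], "yaw": 1.026}, {"grip": 0, "dp": [353, 274, 76], "yaw": 1.026}, {"grip": 0, "dp": [353, 274, 76], "yaw": 1.026}, {"grip": 0, "dp": [353, 274, 76], "yaw": 1.026}])

```text
time_s: 1.48
tcp_pos: [0.4897, 0.2138, 0.1507]
eef_rot: [-180.0, 0.0, -83.9]
contact_force: [-0.9, 0.2, 1.0]
gripper_width: 0.0002
```

```bash
python3 - <<'E'
from h import *
c=snap('wrist','w1'); print(c['T_tool_cam'],c['camera_matrix'],c.keys())
E
python3 mv.py 36 236 31
```

```text
[[-1.24465591e-03  9.67557189e-01  2.52649038e-01  6.80903804e-02]
 [ 9.99998051e-01  8.17052632e-04  1.79738795e-03 -6.84015654e-04]
 [ 1.53264807e-03  2.52650783e-01 -9.67556320e-01 -1.57406776e-01]
 [ 0.00000000e+00  0.00000000e+00  0.00000000e+00  1.00000000e+00]] [[392.60278575   0.         326.81019414]
 [  0.         392.60278575 246.45616241]
 [  0.           0.           1.        ]] dict_keys(['color', 'camera_matrix', 'T_tool_cam', 'state'])
world [0.4897 0.2084 0.031 ] now [0.4897 0.2138 0.1507] [-1.7998e+02  1.0000e-02 -8.3850e+01] guide now [ 36.6 241.4 150.7] t 1.525 F [-0.5  0.2 -0. ] w 0.0004
dp [  5.5   0.7 119.7]
yaw rad 0.001
```

View pics/w1.png

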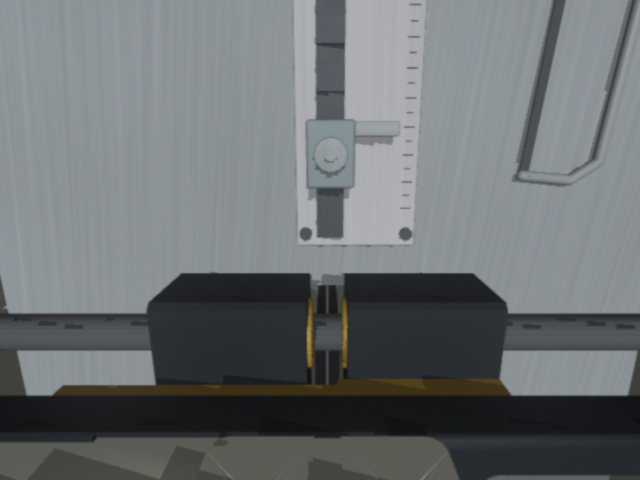

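The wrist view shows the stop from behind. The saddle top corners are (307,121)–(354,187), the plate's outer corners are (298,244) and (413,244), the boss is at (330,155) and the arm tip is at x≈399, y 122–136.

```bash
cat >> geo.py <<'E'
def wray(c,uv,z):
    s=c['state']; T=c['T_tool_cam']; Rt=R.from_euler('xyz',s['eef_rot'],degrees=True).as_matrix()
    K=c['camera_matrix']; d=np.linalg.inv(K)@[uv[0],uv[1],1]; d=Rt@T[:3,:3]@(d*[1,-1,-1]); t=s['tcp_pos']+Rt@T[:3,3]
    return t+d*(z-t[2])/d[2]
E
python3 - <<'E'
from geo import *
c=load('w1');g=np.load('g.npy')
for n,u,z in [('pl-L',(297.5,245),.008),('pl-R',(413.5,245),.008),('sadOutL',(307,187.5),.047),('sadOutR',(354,187.5),.047),('sadInL',(307,120.5),.047),('railend',(330,238),.022),('boss',(330.5,155),.059),('rail L 60',(316,60),.022),('rail R 60',(345.5,60),.022),('notch 44',(330,44),.022),('notch92',(330,92),.022),('platefarL',(294,10),.008),('platefarR',(424.5,10),.008)]: print(n,(1000*w2g(g,wray(c,u,z))).round(1))
E
```

```text
pl-L [ 61.1 250.5   8. ]
pl-R [-30.5 250.5   8. ]
sadOutL [ 50.9 201.2  47. ]
sadOutR [ 19.9 201.2  47. ]
sadInL [ 50.4 158.9  47. ]
railend [ 35.5 241.5  22. ]
boss [ 35.5 179.9  59. ]
rail L 60 [ 45.1 118.9  22. ]
rail R 60 [ 25.3 118.9  22. ]
notch 44 [ 35.7 109.1  22. ]
notch92 [ 35.7 139.   22. ]
platefarL [60.3 84.8  8. ]
platefarR [-28.8  84.9   8. ]
```

Call:
apply_moves(commands=[{"grip": 0, "dp": [4, 0, 45]}, {"grip": 0, "dp": [4, 0, 85]}, {"grip": 0, "dp": [4, 0, 110]}, {"grip": 0, "dp": [4, 0, 118]}, {"grip": 0, "dp": [4, 0, 118]}, {"grip": 0, "dp": [4, 0, 118]}])

```text
$.commands[0]: bad value
```

```bash
python3 mv.py 36 211 32; python3 -c "
from h import *
c=snap('wrist','w2')"
```

```text
world [0.4923 0.1835 0.032 ] now [0.4897 0.2138 0.1507] [-1.7998e+02  1.0000e-02 -8.3850e+01] guide now [ 36.6 241.4 150.7] t 1.525 F [-0.5  0.2 -0. ] w 0.0004
dp [ 30.5   0.7 118.7]
yaw rad 0.001
```

View pics/w2.png

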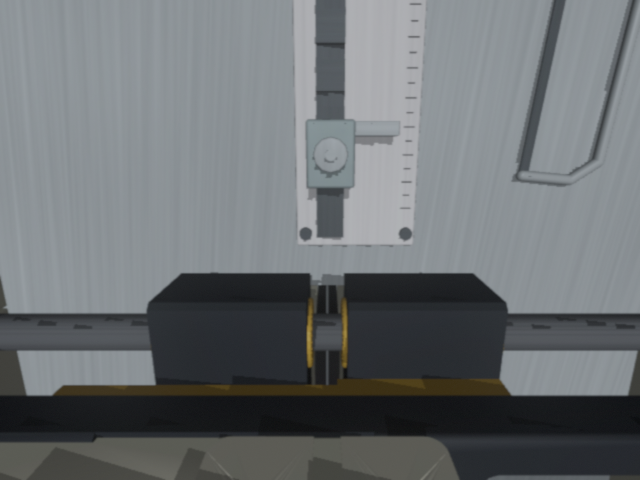

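Nothing moved and the view is unchanged; each row needs a yaw value.

Call:
apply_moves(commands=[{"grip": 0, "dp": [4, 0, 45], "yaw": 0}, {"grip": 0, "dp": [4, 0, 85], "yaw": 0}, {"grip": 0, "dp": [4, 0, 110], "yaw": 0}, {"grip": 0, "dp": [4, 0, 118], "yaw": 0}, {"grip": 0, "dp": [4, 0, 118], "yaw": 0}, {"grip": 0, "dp": [4, 0, 118], "yaw": 0}])

```text
time_s: 2.33
tcp_pos: [0.491, 0.2098, 0.0337]
eef_rot: [-179.9, 0.1, -83.9]
contact_force: [-0.4, -0.3, -0.4]
gripper_width: 0.0003
```

```bash
python3 mv.py 36 211 32; python3 -c "
from h import *
c=snap('wrist','w3')"
```

```text
world [0.4923 0.1835 0.032 ] now [0.491  0.2098 0.0337] [-1.7991e+02  6.0000e-02 -8.3900e+01] guide now [ 37.5 237.2  33.7] t 2.325 F [-0.4 -0.3 -0.4] w 0.0003
dp [26.2  1.5  1.7]
yaw rad 0.0
```

View pics/w3.png

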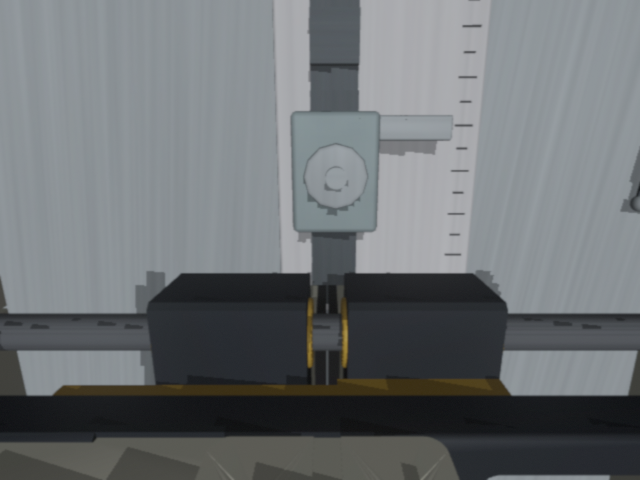

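The fingertips are behind the saddle, whose outer edge is at row 231, and centred on it within 2 mm. I'll push gently to find the contact.

Call:
apply_moves(commands=[{"grip": 0, "dp": [10, 1, 1], "yaw": 0}, {"grip": 0, "dp": [20, 1, 1], "yaw": 0}, {"grip": 0, "dp": [26, 1, 1], "yaw": 0}, {"grip": 0, "dp": [30, 1, 1], "yaw": 0}, {"grip": 0, "dp": [34, 1, 1], "yaw": 0}, {"grip": 0, "dp": [38, 1, 1], "yaw": 0}, {"grip": 0, "dp": [42, 1, 1], "yaw": 0}])

```text
time_s: 3.25
tcp_pos: [0.4936, 0.1675, 0.0318]
eef_rot: [-180.0, 0.1, -84.0]
contact_force: [-5.0, 5.8, 2.0]
gripper_width: 0.0003
```

```bash
python3 mv.py 36 145 32; python3 -c "
from h import *
c=snap('wrist','w4')"
```

```text
world [0.4993 0.1179 0.032 ] now [0.4936 0.1675 0.0318] [-1.7999e+02  7.0000e-02 -8.3960e+01] guide now [ 35.6 194.9  31.8] t 3.25 F [-5.   5.8  2. ] w 0.0003
dp [49.9 -0.4 -0.3]
yaw rad -0.001
```

View pics/w4.png

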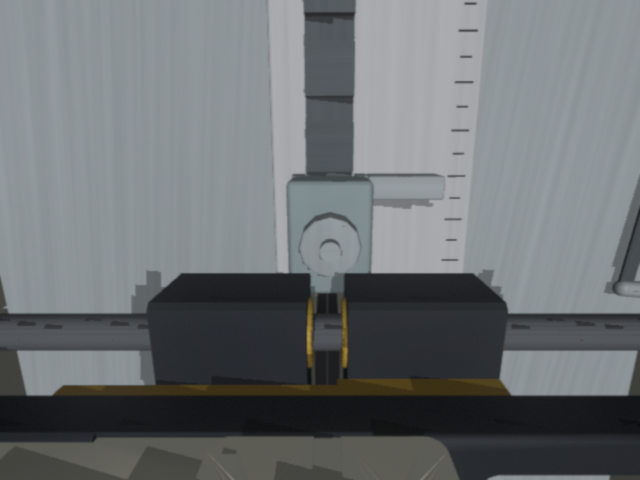

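The stop is moving. Its inner saddle edge is at row 178 and the boss is at (330,245).

```bash
cat > st.py <<'E'
from geo import *
import sys
c=load(sys.argv[1]);g=np.load('g.npy')
for r in sys.argv[2:]:
    y=1000*w2g(g,wray(c,(330,float(r)),.047))[1]; print('inner edge y',y.round(1),'travel if inner',(185-y).round(1))
E
python3 st.py w4 178; python3 st.py w3 112; python3 st.py w1 120.5
```

```text
inner edge y 138.6 travel if inner 46.4
inner edge y 158.4 travel if inner 26.6
inner edge y 158.9 travel if inner 26.1
```

Call:
apply_moves(commands=[{"grip": 0, "dp": [5, 0, 0], "yaw": 0}, {"grip": 0, "dp": [10, 0, 0], "yaw": 0}, {"grip": 0, "dp": [14, 0, 0], "yaw": 0}, {"grip": 0, "dp": [17, 0, 0], "yaw": 0}, {"grip": 0, "dp": [20, 0, 0], "yaw": 0}, {"grip": 0, "dp": [22, 0, 0], "yaw": 0}, {"grip": 0, "dp": [24, 0, 0], "yaw": 0}, {"grip": 0, "dp": [26, 0, 0], "yaw": 0}, {"grip": 0, "dp": [28, 0, 0], "yaw": 0}, {"grip": 0, "dp": [30, 0, 0], "yaw": 0}])

```text
time_s: 4.55
tcp_pos: [0.4969, 0.1396, 0.0318]
eef_rot: [-179.9, 0.1, -83.8]
contact_force: [-0.5, 0.7, -0.1]
gripper_width: 0.0005
```

```bash
python3 mv.py 36 145 32; python3 -c "
from h import *
c=snap('wrist','w5')"
```

```text
world [0.4993 0.1179 0.032 ] now [0.4969 0.1396 0.0318] [-1.7995e+02  1.2000e-01 -8.3830e+01] guide now [ 35.9 166.9  31.8] t 4.55 F [-0.5  0.7 -0.1] w 0.0005
dp [21.9 -0.1 -0.3]
yaw rad 0.002
```

View pics/w5.png

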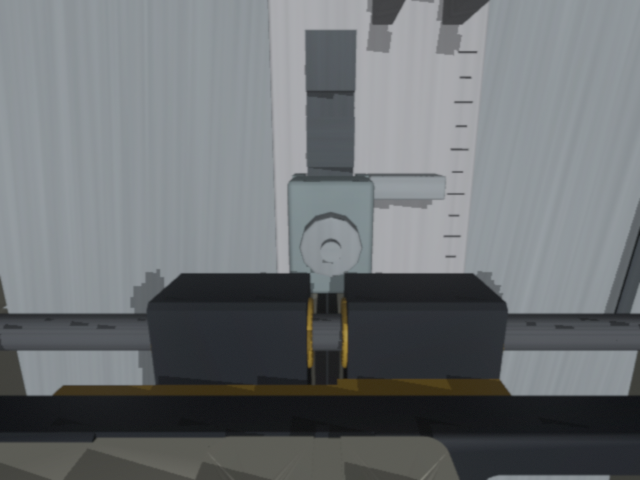

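The saddle's inner edge is again at row 178, at guide y ≈ 110, so travel is about 75 mm and the first notch is passed. I'll go 15 mm slowly, then creep.

Call:
apply_moves(commands=[{"grip": 0, "dp": [3, 0, 0], "yaw": 0}, {"grip": 0, "dp": [5, 0, 0], "yaw": 0}, {"grip": 0, "dp": [7, 0, 0], "yaw": 0}, {"grip": 0, "dp": [9, 0, 0], "yaw": 0}, {"grip": 0, "dp": [11, 0, 0], "yaw": 0}, {"grip": 0, "dp": [12, 0, 0], "yaw": 0}, {"grip": 0, "dp": [13, 0, 0], "yaw": 0}, {"grip": 0, "dp": [14, 0, 0], "yaw": 0}, {"grip": 0, "dp": [15, 0, 0], "yaw": 0}, {"grip": 0, "dp": [15, 0, 0], "yaw": 0}])

```text
time_s: 5.85
tcp_pos: [0.4984, 0.1218, 0.0314]
eef_rot: [180.0, -0.0, -83.9]
contact_force: [-1.0, -0.2, 0.7]
gripper_width: 0.0005
```

```bash
python3 mv.py 36 145 32; python3 -c "
from h import *
c=snap('wrist','w6')"
```

```text
world [0.4993 0.1179 0.032 ] now [0.4984 0.1218 0.0314] [ 1.7997e+02 -3.0000e-02 -8.3940e+01] guide now [ 35.5 149.   31.4] t 5.85 F [-1.  -0.2  0.7] w 0.0005
dp [ 4.  -0.5 -0.6]
yaw rad -0.0
```

View pics/w6.png

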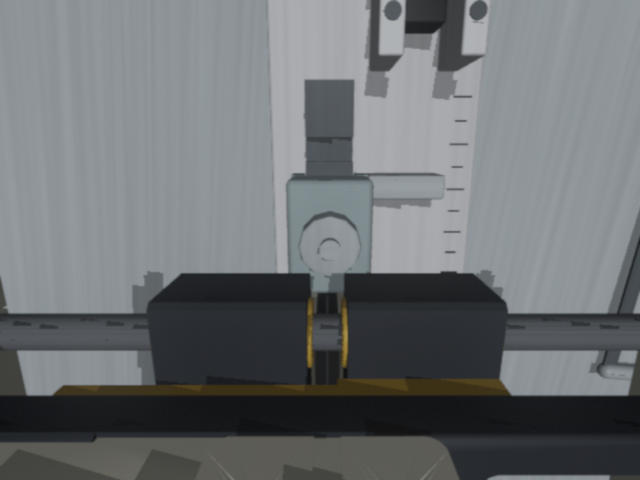

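```bash
python3 - <<'E'
from geo import *
g=np.load('g.npy')
for t in ['w3','w4','w5','w6']:
    c=load(t); a=c['color'][:,:,:].astype(float).mean(2)
    for lo,hi,nm in [(320,340,'mid'),(385,435,'arm'),]:
        p=a[:,lo:hi].mean(1); d=np.diff(p); i=np.argsort(-abs(d))
        i=[k for k in sorted(i[:14]) if k<272]; print(t,nm,[(int(k),int(d[k])) for k in i])
E
python3 - <<'E'
import cv2
a=cv2.imread('pics/w6.png')[60:300,270:460]
cv2.imwrite('pics/w6c.png',cv2.resize(a,None,fx=2.5,fy=2.5,interpolation=cv2.INTER_CUBIC))
a=cv2.imread('pics/w5.png')[60:300,270:460]
cv2.imwrite('pics/w5c.png',cv2.resize(a,None,fx=2.5,fy=2.5,interpolation=cv2.INTER_CUBIC))
E
```

```text
w3 mid [(62, -17), (63, -17), (65, 10), (111, 21), (112, 10), (190, 12), (206, -10), (229, -10), (230, -14), (231, -24)]
w3 arm [(114, -23), (116, 10), (138, -21), (139, -19), (140, 15), (152, 9), (153, 11), (154, 9), (271, -15)]
w4 mid [(11, -22), (12, -15), (95, -18), (180, 17), (181, 20), (212, -19), (213, -16), (217, 19), (218, 23), (219, 15), (238, -16)]
w4 arm [(172, -29), (173, -35), (175, 23), (176, 21), (197, -11), (198, -13), (205, 10), (206, 11), (271, -13)]
w5 mid [(28, -18), (29, -35), (30, -16), (90, -17), (180, 19), (181, 15), (212, -19), (217, 21), (218, 24), (238, -16), (239, -16)]
w5 arm [(172, -29), (173, -35), (175, 23), (176, 20), (177, 10), (197, -11), (198, -14), (207, 9), (271, -13)]
w6 mid [(78, -25), (79, -31), (136, -15), (179, 16), (180, 22), (211, -18), (212, -17), (216, 19), (217, 23), (237, -16)]
w6 arm [(32, 19), (33, 23), (171, -20), (172, -40), (173, -16), (174, 17), (175, 28), (176, 13), (197, -16), (271, -13)]
```

View pics/w6c.png

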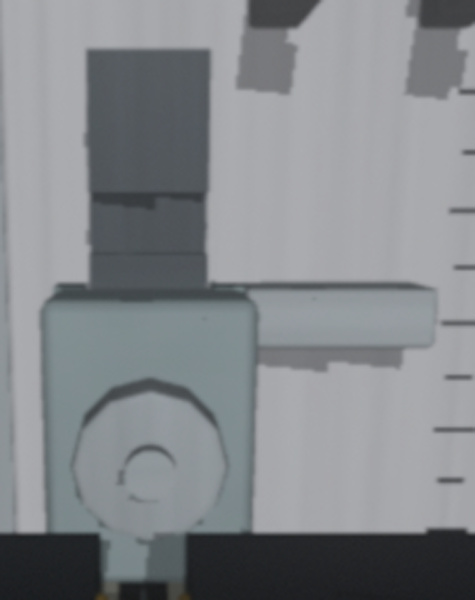

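View pics/w5c.png

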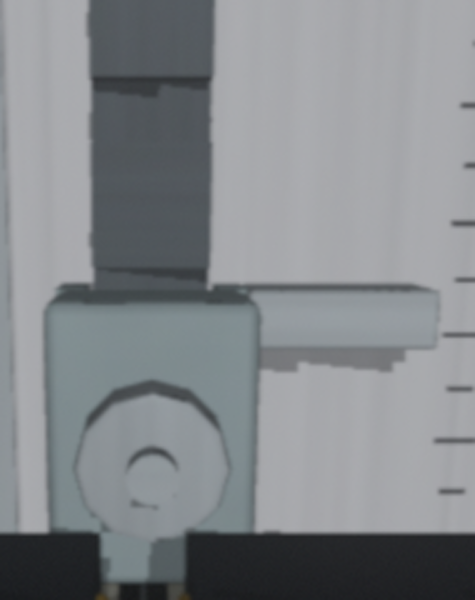

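```bash
python3 - <<'E'
from geo import *
g=np.load('g.npy')
Y=lambda t,r,z:1000*w2g(g,wray(load(t),(330,r),z))[1]
for t,e,s,am in [('w3',None,112.5,115),('w4',None,181,173),('w5',29.5,181,173),('w6',79.5,180.3,172.5)]:
    print(t,'railend',e and Y(t,e,.022).round(1),'sad top edge',Y(t,s,.047).round(1),'arm bottom/top front', Y(t,am,.026).round(1), 'tcp',(1000*w2g(g,load(t)['state']['tcp_pos'])).round(1))
print('notch edge w6', Y('w6',137,.022), Y('w6',161,.022),'w5',Y('w5',91,.022),Y('w5',168,.022))
E
```

```text
w3 railend None sad top edge 158.5 arm bottom/top front 158.0 tcp [ 37.5 237.2  33.7]
w4 railend None sad top edge 139.7 arm bottom/top front 138.4 tcp [ 35.6 194.9  31.8]
w5 railend 56.3 sad top edge 111.6 arm bottom/top front 110.3 tcp [ 35.9 166.9  31.8]
w6 railend 56.3 sad top edge 93.5 arm bottom/top front 92.2 tcp [ 35.5 149.   31.4]
notch edge w6 78.19450509751812 87.80470061991208 w5 78.37490683885913 108.51134848351482
```

By vision, after removing its bias, travel is about 94 mm with no load on the fingers. I'll back off for an unobstructed check that also shows the pin height.

Call:
apply_moves(commands=[{"grip": 0, "dp": [-15, 0, 0], "yaw": 0}, {"grip": 0, "dp": [-40, 0, 0], "yaw": 0}, {"grip": 0, "dp": [-48, 0, 0], "yaw": 0}, {"grip": 0, "dp": [-50, 0, 0], "yaw": 0}, {"grip": 0, "dp": [-50, 0, 0], "yaw": 0}, {"grip": 0, "dp": [-50, 0, 0], "yaw": 0}])

```text
time_s: 6.65
tcp_pos: [0.4932, 0.1717, 0.0315]
eef_rot: [180.0, -0.0, -84.0]
contact_force: [0.5, -0.2, 0.6]
gripper_width: 0.0005
```

```bash
python3 -c "
from h import *
c=snap('wrist','w7'); c=snap('side','s7')
a=cv2.imread('pics/s7.png')[180:310,190:340]
cv2.imwrite('pics/s7c.png',cv2.resize(a,None,fx=4.5,fy=4.5,interpolation=cv2.INTER_CUBIC))"; python3 mv.py 36 145 32
```

```text
world [0.4993 0.1179 0.032 ] now [0.4933 0.1717 0.0316] [180.    -0.   -83.96] guide now [ 35.7 199.1  31.6] t 6.75 F [-0.7  0.4  0.4] w 0.0004
dp [54.1 -0.3 -0.4]
yaw rad -0.001
```

View pics/w7.png

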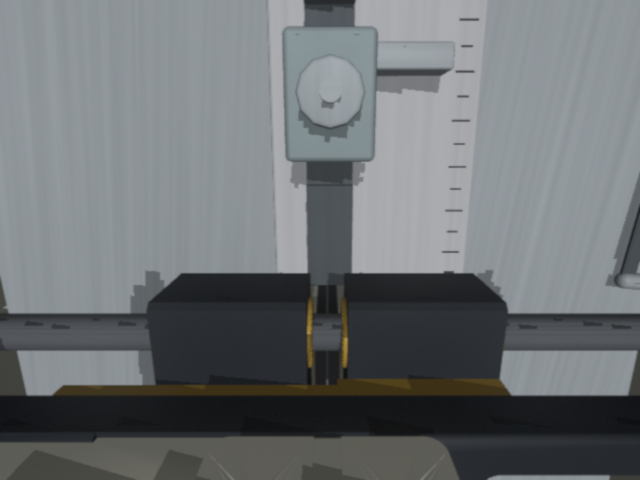

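View pics/s7c.png

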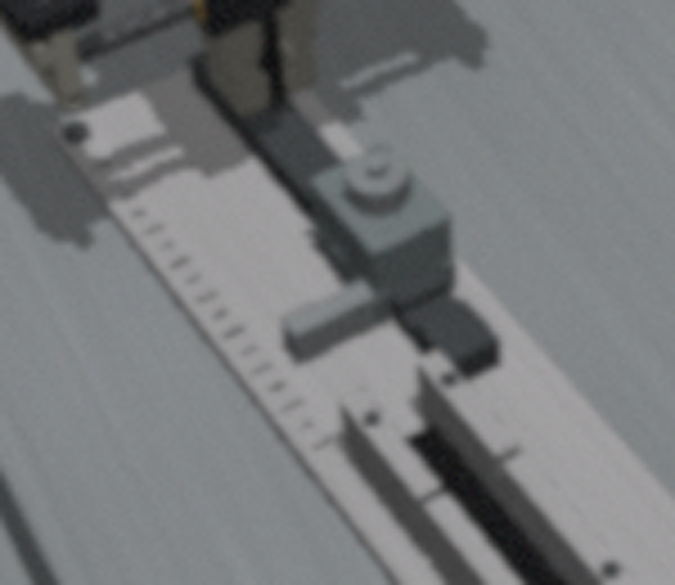

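```bash
python3 - <<'E'
from geo import *
g=np.load('g.npy')
Y=lambda t,r,z:1000*w2g(g,wray(load(t),(330,r),z))[1]
print('w7 out',Y('w7',160,.047),'in',Y('w7',26.5,.047),'notchedge',Y('w7',185,.022),'boss',Y('w7',92,.059))
print('w1 out',Y('w1',187.5,.047),'in',Y('w1',120.5,.047)); print('w3 out',Y('w3',231.5,.047),'in',Y('w3',112,.047),'boss',Y('w3',176,.059))
a=cv2.imread('pics/w3.png')[130:225,285:385];b=cv2.imread('pics/w7.png')[45:140,280:380]
cv2.imwrite('pics/cmp.png',cv2.resize(np.hstack([a,b]),None,fx=4,fy=4,interpolation=cv2.INTER_CUBIC))
s=cv2.imread('pics/side0.png')[183:223,232:282];q=cv2.imread('pics/s7.png')[205:245,252:302]
cv2.imwrite('pics/cmp2.png',cv2.resize(np.hstack([s,q]),None,fx=8,fy=8,interpolation=cv2.INTER_CUBIC))
E
```

```text
w7 out 136.54832225273177 in 94.01652341627778 notchedge 147.82804860885204 boss 115.46994711708693
w1 out 201.1805330040459 in 158.92495070912182
w3 out 200.9492660116721 in 158.38139972202524 boss 179.42362045899253
```

View pics/cmp.png

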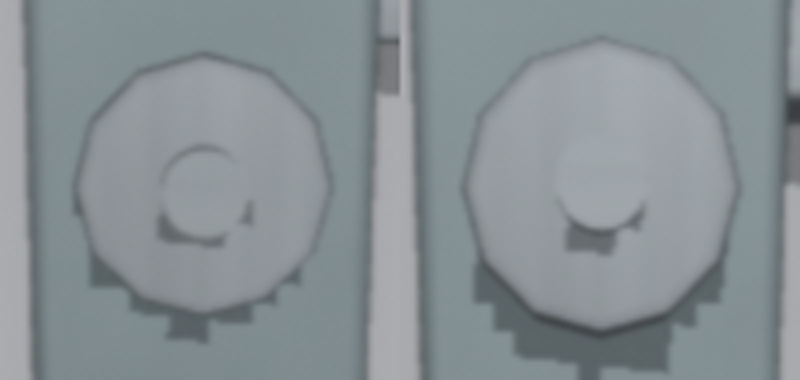

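View pics/cmp2.png

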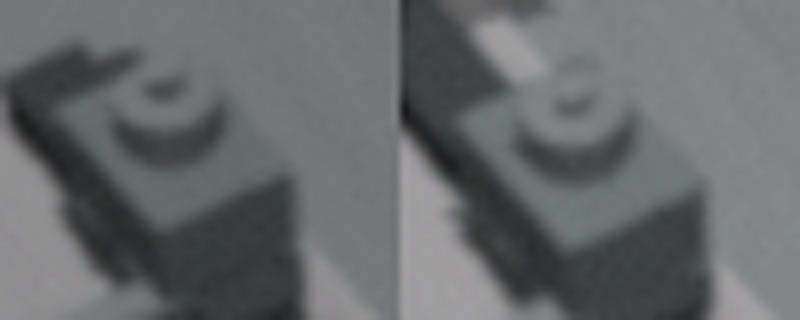

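Relative to the boss the pin sits where it did in w4 and w5 (pin edge row 237–238, boss edge row 217), so the plunger hasn't dropped yet. I'll return and creep further.

Call:
apply_moves(commands=[{"grip": 0, "dp": [20, 0, 0], "yaw": 0}, {"grip": 0, "dp": [38, 0, 0], "yaw": 0}, {"grip": 0, "dp": [46, 0, 0], "yaw": 0}, {"grip": 0, "dp": [49, 0, 0], "yaw": 0}, {"grip": 0, "dp": [50, 0, 0], "yaw": 0}, {"grip": 0, "dp": [50.5, 0, 0], "yaw": 0}, {"grip": 0, "dp": [51, 0, 0], "yaw": 0}, {"grip": 0, "dp": [51.5, 0, 0], "yaw": 0}])

```text
time_s: 7.75
tcp_pos: [0.4987, 0.1211, 0.0315]
eef_rot: [-180.0, 0.0, -83.9]
contact_force: [-0.3, -0.6, 0.5]
gripper_width: 0.0005
```

```bash
cat > pin.py <<'E'
from geo import *
import sys
t=sys.argv[1]; c=snap('wrist',t); s=c['state']; g=np.load('g.npy')
print('F',s['contact_force'].round(1),'tcp g',(1000*w2g(g,s['tcp_pos'])).round(1),'t',s['time_s'])
out=[]
for n in ['w5',t]:
    a=load(n)['color'].astype(float).mean(2); d=np.diff(a[:,322:338].mean(1)); 
    print(n,[(int(k),int(d[k])) for k in sorted(np.argsort(-abs(d))[:14]) if k<272])
    out.append(cv2.imread(f'pics/{n}.png')[150:290,280:380])
cv2.imwrite(f'pics/{t}c.png',cv2.resize(np.hstack(out),None,fx=4,fy=4,interpolation=cv2.INTER_CUBIC))
E
python3 pin.py w8
```

```text
F [-0.3 -0.6  0.5] tcp g [ 35.8 148.3  31.5] t 7.75
w5 [(28, -18), (29, -35), (30, -16), (90, -17), (180, 19), (212, -21), (217, 26), (218, 24), (238, -20), (239, -20), (242, 16)]
w8 [(80, -26), (81, -31), (179, 18), (210, -18), (211, -21), (215, 13), (216, 27), (217, 21), (237, -15)]
```

View pics/w8c.png

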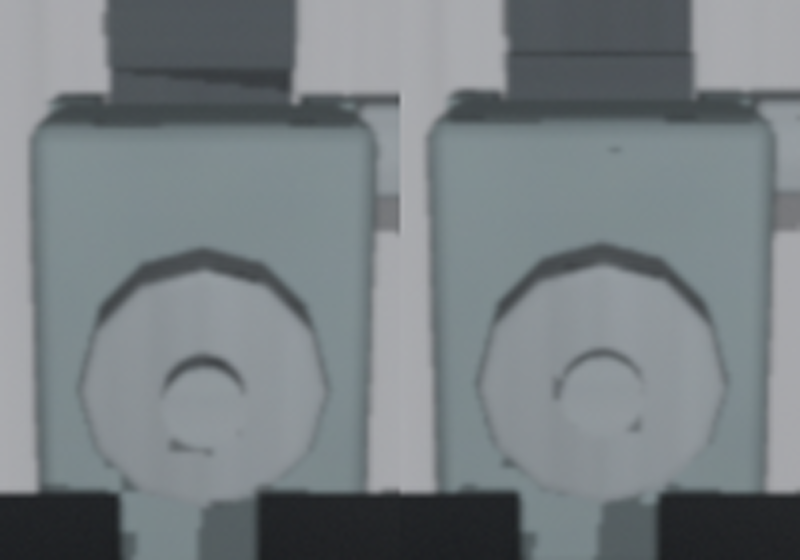

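There's almost no force, and the stop sits slightly further ahead of the fingers with a shorter pin shadow, which suggests it was drawn in. I'll test by nudging in small steps: a seated stop resists, a loose one slides at 2–3 N.

Call:
apply_moves(commands=[{"grip": 0, "dp": [0.5, 0, 0], "yaw": 0}, {"grip": 0, "dp": [1, 0, 0], "yaw": 0}, {"grip": 0, "dp": [1.5, 0, 0], "yaw": 0}, {"grip": 0, "dp": [1.5, 0, 0], "yaw": 0}])

```text
time_s: 8.3
tcp_pos: [0.4989, 0.1194, 0.0316]
eef_rot: [-180.0, -0.0, -83.9]
contact_force: [0.4, -0.1, -0.6]
gripper_width: 0.0005
```

```bash
python3 pin.py w9
```

```text
F [ 0.4 -0.1 -0.6] tcp g [ 35.8 146.5  31.6] t 8.3
w5 [(28, -18), (29, -35), (30, -16), (90, -17), (180, 19), (212, -21), (217, 26), (218, 24), (238, -20), (239, -20), (242, 16)]
w9 [(85, -33), (86, -27), (180, 13), (181, 20), (211, -17), (212, -21), (216, 16), (217, 27), (218, 20)]
```

View pics/w9c.png

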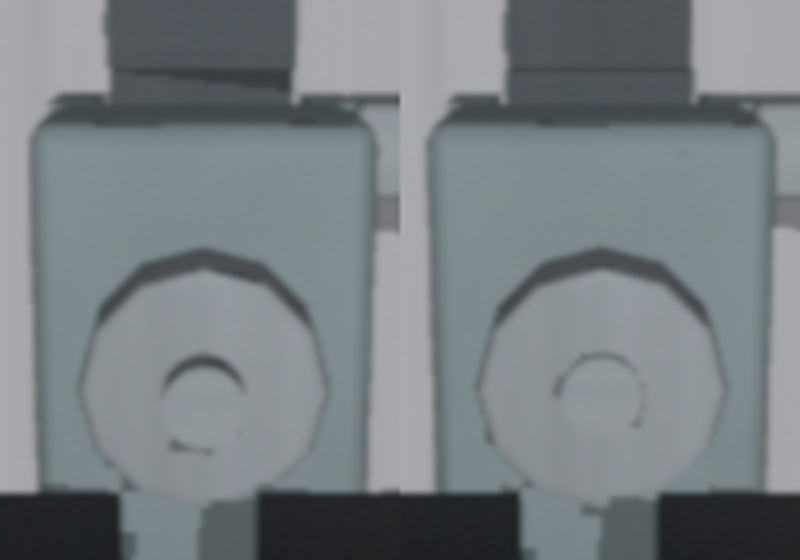

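The pin has now clearly dropped, since its dark side arc nearly vanished. The stop moved about 1 mm more with no load, so I'll keep nudging until force builds.

Call:
apply_moves(commands=[{"grip": 0, "dp": [0.5, 0, 0], "yaw": 0}, {"grip": 0, "dp": [1, 0, 0], "yaw": 0}, {"grip": 0, "dp": [1, 0, 0], "yaw": 0}])

```text
time_s: 8.72
tcp_pos: [0.499, 0.119, 0.0316]
eef_rot: [-180.0, 0.0, -83.9]
contact_force: [-2.0, 4.8, 0.9]
gripper_width: 0.0002
```

```bash
python3 pin.py w10; python3 - <<'E'
from geo import *
g=np.load('g.npy')
Y=lambda t,r,z:1000*w2g(g,wray(load(t),(330,r),z))[1]
for t,e,s in [('w8',81,179.5),('w9',86,181)]: print(t,Y(t,e,.022),Y(t,s,.047))
E
```

```text
F [-2.   4.8  0.9] tcp g [ 35.8 146.2  31.6] t 8.725
w5 [(28, -18), (29, -35), (30, -16), (90, -17), (180, 19), (212, -21), (217, 26), (218, 24), (238, -20), (239, -20), (242, 16)]
w10 [(86, -33), (87, -27), (180, 19), (181, 16), (211, -13), (212, -22), (213, -14), (217, 24), (218, 26)]
w8 56.11148148043035 92.53089060706911
w9 56.18500543992648 91.29268547192727
```

View pics/w10c.png

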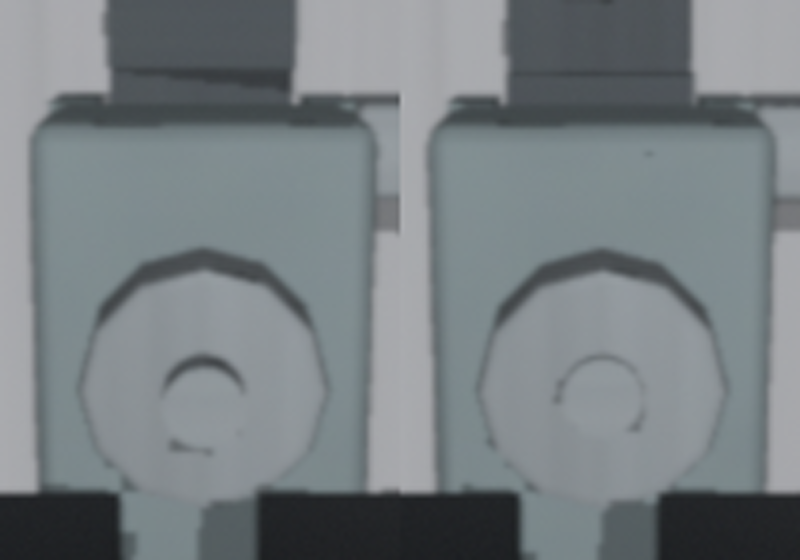

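Force rose to about 5 N with almost no motion and the pin stays down, so the stop is seated. I'll back away straight, go up, and look.

Call:
apply_moves(commands=[{"grip": 0, "dp": [-4, 0, 0], "yaw": 0}, {"grip": 0, "dp": [-20, 0, 0], "yaw": 0}, {"grip": 0, "dp": [-35, 0, -15], "yaw": 0}, {"grip": 0, "dp": [-38, 0, -60], "yaw": 0}, {"grip": 0, "dp": [-38, 0, -100], "yaw": 0}, {"grip": 0, "dp": [-38, 0, -119], "yaw": 0}, {"grip": 0, "dp": [-38, 0, -119], "yaw": 0}, {"grip": 0, "dp": [-38, 0, -119], "yaw": 0}])

```text
time_s: 9.78
tcp_pos: [0.4944, 0.1564, 0.1498]
eef_rot: [179.9, -0.0, -83.9]
contact_force: [-0.2, 0.2, -0.5]
gripper_width: 0.0008
```

```bash
python3 -c "
from h import *
c=snap('wrist','w11')"; python3 mv.py 0 -250 120
```

```text
world [ 0.5053 -0.2787  0.12  ] now [0.4943 0.1562 0.1495] [ 1.7991e+02 -4.0000e-02 -8.3920e+01] guide now [ 35.1 183.6 149.5] t 9.825 F [-0.1  1.1 -0.3] w 0.0005
dp [433.6  35.1  29.9]
yaw rad 0.0
```

View pics/w11.png

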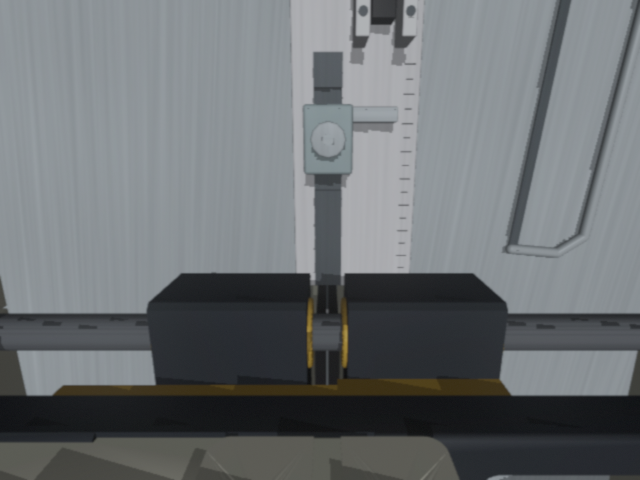

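The saddle spans rows 104.5–173.5, rail end is at row 52, and notch edges show at rows 87 and 188.

```bash
python3 - <<'E'
from geo import *
g=np.load('g.npy')
Y=lambda r,z:(1000*w2g(g,wray(load('w11'),(328,r),z))[1]).round(1)
print('railend',Y(52,.022),'n',Y(87.5,.022),Y(188,.022),'saddle',Y(104.5,.047),Y(173.5,.047),'boss',Y(139.5,.059))
E
```

```text
railend 56.5 n 78.6 146.5 saddle 91.8 134.4 boss 113.1
```

Corrected for the roughly 1 mm bias, the saddle centre is at 112 mm, so travel is about 95 mm, seated in the middle notch. Now the bar: I'll pause above it to measure its rear end.

Call:
apply_moves(commands=[{"grip": 0, "dp": [45, 5, 0], "yaw": 0}, {"grip": 0, "dp": [95, 11, 0], "yaw": 0}, {"grip": 0, "dp": [145, 17, 0], "yaw": 0}, {"grip": 0, "dp": [195, 23, 0], "yaw": 0}, {"grip": 0, "dp": [245, 29, 0], "yaw": 0}, {"grip": 0, "dp": [285, 34, 0], "yaw": 0}, {"grip": 0, "dp": [314, 35, 0], "yaw": 0}, {"grip": 0, "dp": [314, 35, 0], "yaw": 0}, {"grip": 0, "dp": [314, 35, 0], "yaw": 0}])

```text
time_s: 10.95
tcp_pos: [0.4929, -0.1596, 0.1497]
eef_rot: [179.9, 0.0, -84.0]
contact_force: [0.0, -0.4, -0.3]
gripper_width: 0.0006
```

```bash
python3 -c "
from h import *
c=snap('wrist','w12')"; python3 mv.py 0 -220 120
```

```text
world [ 0.5021 -0.2489  0.12  ] now [ 0.4931 -0.1593  0.1499] [ 1.7994e+02  1.0000e-02 -8.3920e+01] guide now [   0.5 -129.9  149.9] t 11.0 F [-0.5  0.2 -0.4] w 0.0005
dp [90.1  0.5 29.9]
yaw rad 0.0
```

View pics/w12.png

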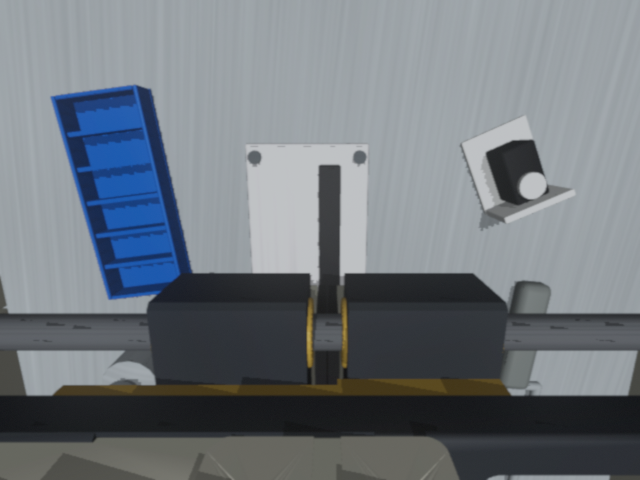

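```bash
python3 - <<'E'
from geo import *
g=np.load('g.npy')
Y=lambda u,r,z:(1000*w2g(g,wray(load('w12'),(u,r),z))).round(1)
print('rear',Y(319,165,.024),Y(340.5,165,.024),'plate',Y(246,144.5,.008),Y(368,144.5,.008))
E
```

```text
rear [   6.7 -183.9   24. ] [  -8.5 -183.9   24. ] plate [  60.7 -198.     8. ] [ -29.2 -197.9    8. ]
```

The bar's rear measures guide y −184 and x −1. The plate edge reads −198 where it should be −200, so the rear is really about −186. That leaves a push of about 55 mm. I'll descend behind it.

Call:
apply_moves(commands=[{"grip": 0, "dp": [45, 0, 0], "yaw": 0}, {"grip": 0, "dp": [80, 1, 10], "yaw": 0}, {"grip": 0, "dp": [89, 1, 40], "yaw": 0}, {"grip": 0, "dp": [89, 1, 85], "yaw": 0}, {"grip": 0, "dp": [89, 1, 115], "yaw": 0}, {"grip": 0, "dp": [89, 1, 129], "yaw": 0}, {"grip": 0, "dp": [89, 1, 134], "yaw": 0}, {"grip": 0, "dp": [89, 1, 134], "yaw": 0}, {"grip": 0, "dp": [89, 1, 134], "yaw": 0}])

```text
time_s: 12.12
tcp_pos: [0.5027, -0.2484, 0.0177]
eef_rot: [-179.9, -0.0, -83.9]
contact_force: [-0.1, -0.1, -0.6]
gripper_width: 0.0004
```

```bash
python3 mv.py -1 -142 15; python3 -c "
from h import *
c=snap('side','s13')
a=cv2.imread('pics/s13.png')[230:430,250:450]
cv2.imwrite('pics/s13c.png',cv2.resize(a,None,fx=3,fy=3,interpolation=cv2.INTER_CUBIC))"
```

```text
world [ 0.4929 -0.1714  0.015 ] now [ 0.5027 -0.2484  0.0177] [-1.7989e+02 -3.0000e-02 -8.3910e+01] guide now [   0.6 -219.5   17.7] t 12.125 F [-0.1 -0.1 -0.6] w 0.0004
dp [-77.5   1.6   2.7]
yaw rad 0.0
```

View pics/s13c.png

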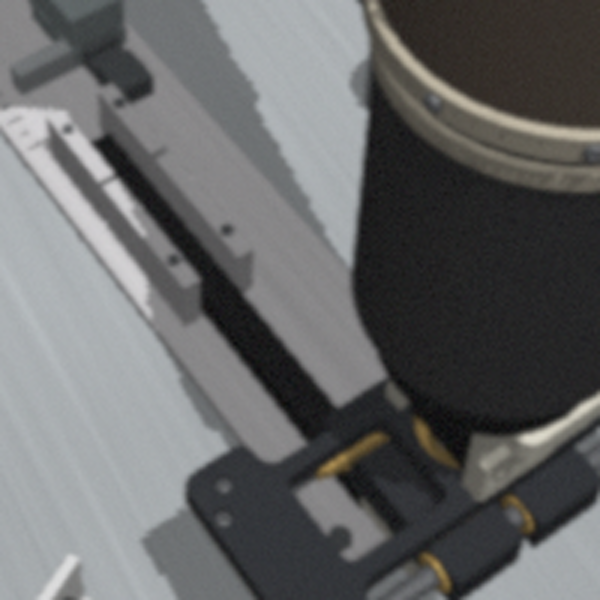

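The fingers are behind the bar's rear end and clear of the walls. I'll lower 3 mm and push slowly.

Call:
apply_moves(commands=[{"grip": 0, "dp": [-5, 1, 3], "yaw": 0}, {"grip": 0, "dp": [-13, 1, 3], "yaw": 0}, {"grip": 0, "dp": [-18, 1, 3], "yaw": 0}, {"grip": 0, "dp": [-22, 1, 3], "yaw": 0}, {"grip": 0, "dp": [-27, 1, 3], "yaw": 0}, {"grip": 0, "dp": [-32, 1, 3], "yaw": 0}, {"grip": 0, "dp": [-37, 1, 3], "yaw": 0}, {"grip": 0, "dp": [-42, 1, 3], "yaw": 0}, {"grip": 0, "dp": [-47, 1, 3], "yaw": 0}, {"grip": 0, "dp": [-52, 1, 3], "yaw": 0}, {"grip": 0, "dp": [-56, 1, 3], "yaw": 0}, {"grip": 0, "dp": [-60, 1, 3], "yaw": 0}])

```text
time_s: 13.68
tcp_pos: [0.4945, -0.1885, 0.0136]
eef_rot: [-180.0, -0.0, -83.9]
contact_force: [-1.0, -1.1, 0.7]
gripper_width: 0.0007
```

```bash
python3 mv.py -1 -142 15; python3 -c "
from h import *
c=snap('side','s14')
a=cv2.imread('pics/s14.png')[190:340,210:360]
cv2.imwrite('pics/s14c.png',cv2.resize(a,None,fx=4,fy=4,interpolation=cv2.INTER_CUBIC))"
```

```text
world [ 0.4929 -0.1714  0.015 ] now [ 0.4945 -0.1885  0.0136] [-180.     -0.    -83.92] guide now [  -1.2 -159.1   13.6] t 13.675 F [-1.  -1.1  0.7] w 0.0007
dp [-17.1  -0.2  -1.4]
yaw rad 0.0
```

View pics/s14c.png

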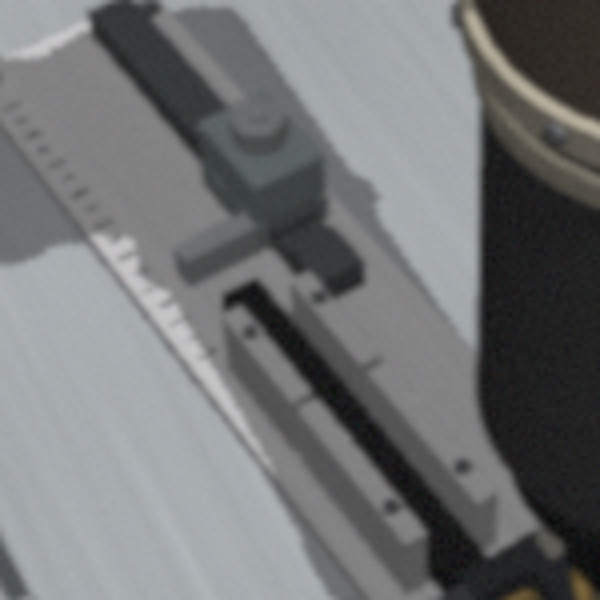

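```bash
python3 - <<'E'
from geo import *
g=np.load('g.npy');c=load('s14')
print((1000*w2g(g,ray(c,(210+242/4,190+287/4),.024))).round(1), (1000*w2g(g,ray(c,(210+190/4,190+262/4),.026))).round(1))
E
```

```text
[-0.7 66.6 24. ] [-11.3  86.8  26. ]
```

The bar's front is about 20 mm short of the arm. I'll push 16 mm, then creep.

Call:
apply_moves(commands=[{"grip": 0, "dp": [-3, 0, 0], "yaw": 0}, {"grip": 0, "dp": [-6, 0, 0], "yaw": 0}, {"grip": 0, "dp": [-9, 0, 0], "yaw": 0}, {"grip": 0, "dp": [-11, 0, 0], "yaw": 0}, {"grip": 0, "dp": [-13, 0, 0], "yaw": 0}, {"grip": 0, "dp": [-14, 0, 0], "yaw": 0}, {"grip": 0, "dp": [-15, 0, 0], "yaw": 0}, {"grip": 0, "dp": [-16, 0, 0], "yaw": 0}, {"grip": 0, "dp": [-16, 0, 0], "yaw": 0}])

```text
time_s: 14.85
tcp_pos: [0.4928, -0.1728, 0.0135]
eef_rot: [180.0, 0.0, -83.9]
contact_force: [0.0, 1.2, -0.1]
gripper_width: 0.0006
```

```bash
cat > sv.py <<'E'
from h import *
import sys
t=sys.argv[1]; c=snap('side',t)
a=cv2.imread(f'pics/{t}.png')[225:285,240:320]
cv2.imwrite(f'pics/{t}c.png',cv2.resize(a,None,fx=8,fy=8,interpolation=cv2.INTER_CUBIC))
E
python3 mv.py -1 -142 15;python3 sv.py s15
```

```text
world [ 0.4929 -0.1714  0.015 ] now [ 0.4928 -0.1728  0.0135] [180.     0.   -83.92] guide now [  -1.3 -143.3   13.5] t 14.85 F [ 0.   1.2 -0.1] w 0.0006
dp [-1.3 -0.3 -1.5]
yaw rad 0.0
```

View pics/s15c.png

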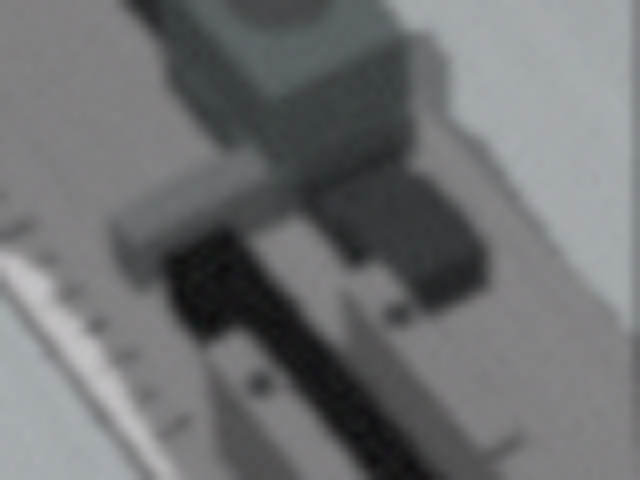

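The bar's front is now within a few mm of the arm, so I'll creep in short batches and watch the force.

Call:
apply_moves(commands=[{"grip": 0, "dp": [-0.5, 0, 0], "yaw": 0}, {"grip": 0, "dp": [-1, 0, 0], "yaw": 0}, {"grip": 0, "dp": [-1.5, 0, 0], "yaw": 0}, {"grip": 0, "dp": [-2, 0, 0], "yaw": 0}, {"grip": 0, "dp": [-2, 0, 0], "yaw": 0}])

```text
time_s: 15.52
tcp_pos: [0.4925, -0.1708, 0.0136]
eef_rot: [180.0, 0.0, -83.9]
contact_force: [-0.0, 0.6, -0.2]
gripper_width: 0.0008
```

Call:
apply_moves(commands=[{"grip": 0, "dp": [-0.5, 0, 0], "yaw": 0}, {"grip": 0, "dp": [-1, 0, 0], "yaw": 0}, {"grip": 0, "dp": [-1, 0, 0], "yaw": 0}])

```text
time_s: 15.9
tcp_pos: [0.4925, -0.1698, 0.0136]
eef_rot: [180.0, 0.0, -83.9]
contact_force: [0.3, -0.4, -0.4]
gripper_width: 0.0002
```

```bash
python3 mv.py -1 -142 15;python3 sv.py s16
```

```text
world [ 0.4929 -0.1714  0.015 ] now [ 0.4925 -0.1698  0.0136] [180.     0.   -83.93] guide now [  -1.2 -140.4   13.6] t 15.9 F [ 0.3 -0.4 -0.4] w 0.0002
dp [ 1.6 -0.2 -1.4]
yaw rad -0.0
```

View pics/s16c.png

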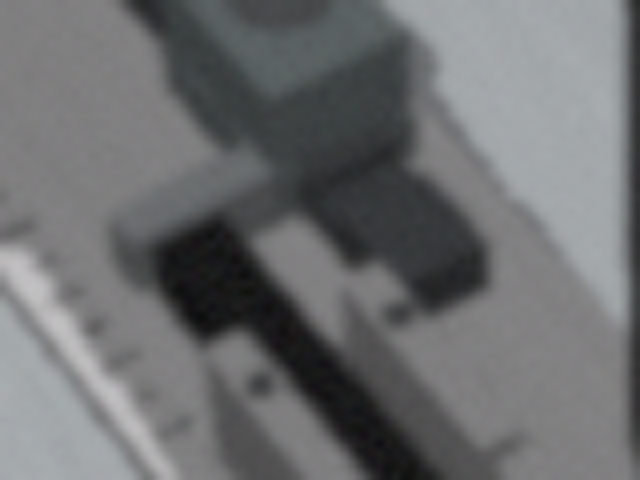

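The front edge is almost at the arm, about 1–2 mm away, and there's no contact load yet. I'll keep creeping.

Call:
apply_moves(commands=[{"grip": 0, "dp": [-0.5, 0, 0], "yaw": 0}, {"grip": 0, "dp": [-1, 0, 0], "yaw": 0}, {"grip": 0, "dp": [-1, 0, 0], "yaw": 0}])

```text
time_s: 16.32
tcp_pos: [0.4924, -0.1691, 0.0136]
eef_rot: [-180.0, -0.0, -83.9]
contact_force: [0.9, -3.2, 0.3]
gripper_width: 0.0003
```

```bash
python3 mv.py -1 -142 15;python3 sv.py s17
```

```text
world [ 0.4929 -0.1714  0.015 ] now [ 0.4924 -0.1691  0.0136] [-1.800e+02 -2.000e-02 -8.392e+01] guide now [  -1.2 -139.7   13.6] t 16.325 F [ 0.9 -3.2  0.3] w 0.0003
dp [ 2.3 -0.2 -1.4]
yaw rad 0.0
```

View pics/s17c.png

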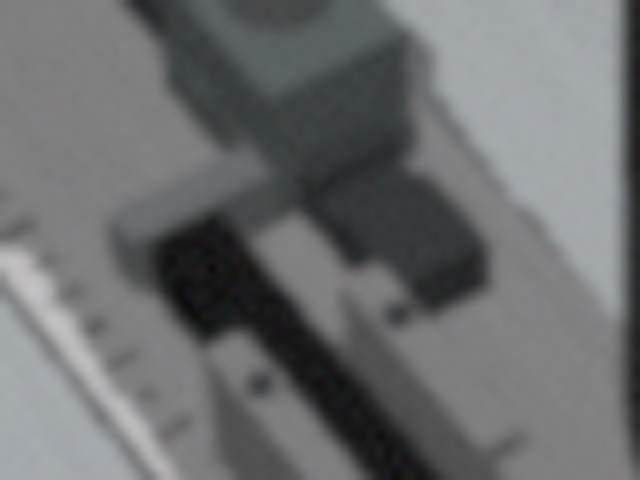

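Force rose to 3 N. One small extra nudge will confirm it's butting.

Call:
apply_moves(commands=[{"grip": 0, "dp": [-0.4, 0, 0], "yaw": 0}, {"grip": 0, "dp": [-0.4, 0, 0], "yaw": 0}])

```text
time_s: 16.62
tcp_pos: [0.4924, -0.1689, 0.0137]
eef_rot: [-180.0, -0.0, -83.9]
contact_force: [0.9, -6.0, -0.8]
gripper_width: 0.0008
```

It moved 0.2 mm and the force rose to 6 N, so it is butting firmly and well under the 11 N hold. I'll back away, rise, and check the stop and bar.

Call:
apply_moves(commands=[{"grip": 0, "dp": [2, 0, 0], "yaw": 0}, {"grip": 0, "dp": [10, 0, 0], "yaw": 0}, {"grip": 0, "dp": [30, 0, 0], "yaw": 0}, {"grip": 0, "dp": [40, 0, -40], "yaw": 0}, {"grip": 0, "dp": [40, 0, -90], "yaw": 0}, {"grip": 0, "dp": [40, 0, -135], "yaw": 0}, {"grip": 0, "dp": [40, 0, -136], "yaw": 0}])

```text
time_s: 17.5
tcp_pos: [0.4988, -0.2089, 0.1534]
eef_rot: [-179.6, -0.1, -83.9]
contact_force: [-0.8, -0.3, -1.1]
gripper_width: 0.0003
```

```bash
python3 sv.py s18; python3 mv.py 18 178 150
```

```text
world [0.4779 0.1488 0.15  ] now [ 0.4975 -0.2085  0.1513] [-1.7978e+02 -2.0000e-02 -8.3940e+01] guide now [  -0.3 -179.3  151.3] t 17.55 F [-0.5  0.4 -1.2] w 0.0005
dp [-357.3  -18.2    1.3]
yaw rad -0.0
```

View pics/s18c.png

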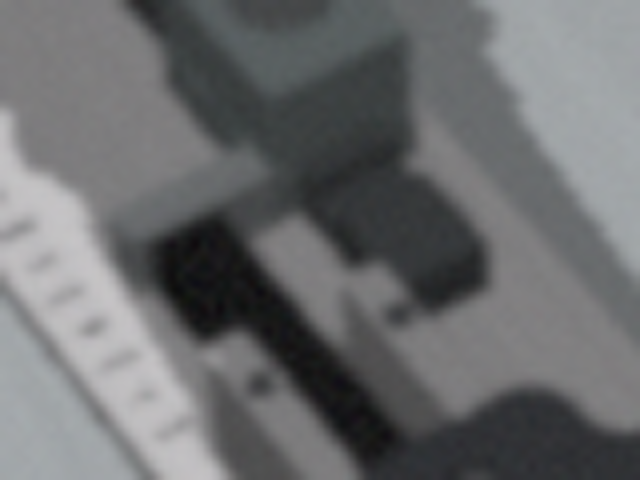

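The bar still touches the arm. Now a closer wrist check from behind the stop.

Call:
apply_moves(commands=[{"grip": 0, "dp": [-50, -3, 0], "yaw": 0}, {"grip": 0, "dp": [-105, -6, 0], "yaw": 0}, {"grip": 0, "dp": [-160, -9, 0], "yaw": 0}, {"grip": 0, "dp": [-215, -12, 0], "yaw": 0}, {"grip": 0, "dp": [-270, -15, 0], "yaw": 0}, {"grip": 0, "dp": [-320, -18, 0], "yaw": 0}, {"grip": 0, "dp": [-350, -18, 0], "yaw": 0}, {"grip": 0, "dp": [-357, -18, 0], "yaw": 0}, {"grip": 0, "dp": [-357, -18, 0], "yaw": 0}, {"grip": 0, "dp": [-357, -18, 0], "yaw": 0}])

```text
time_s: 18.8
tcp_pos: [0.4765, 0.1476, 0.1492]
eef_rot: [180.0, -0.0, -84.0]
contact_force: [0.8, -0.4, 0.1]
gripper_width: 0.0004
```

```bash
python3 -c "
from h import *
c=snap('wrist','w19');a=cv2.imread('pics/w19.png')[30:210,250:490]
cv2.imwrite('pics/w19c.png',cv2.resize(a,None,fx=3,fy=3,interpolation=cv2.INTER_CUBIC))"; python3 mv.py 18 178 150
```

```text
world [0.4779 0.1488 0.15  ] now [0.4766 0.1476 0.1493] [ 1.7997e+02 -1.0000e-02 -8.4000e+01] guide now [ 16.6 176.9 149.3] t 18.85 F [-0.5 -0.4  0.4] w 0.0006
dp [-1.1 -1.4 -0.7]
yaw rad -0.001
```

View pics/w19c.png

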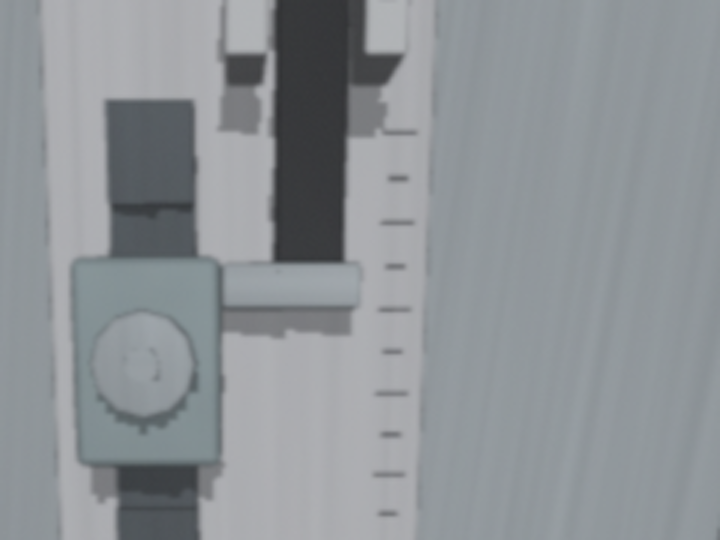

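```bash
python3 - <<'E'
from geo import *
g=np.load('g.npy')
Y=lambda r,z:(1000*w2g(g,wray(load('w19'),(300,30+r/3),z))[1]).round(1)
print('railend',Y(100,.022),'n77',Y(205,.022),'n147',Y(508,.022),'saddle',Y(258,.047),Y(464,.047),'armfront',Y(263,.026))
E
```

```text
railend 56.7 n77 78.7 n147 147.7 saddle 91.8 134.6 armfront 91.5
```

```bash
python3 -c "
from plant import close_job
print(close_job())"
```

```text
the job is handed in; nothing more can be done
None
```

I pushed the length stop into the middle notch with the shut fingertips, then pushed the bar along the guide until it butted against the stop. The job was handed in at about 19 s of the 51 s allowed; no verdict comes back.

- **Stop:** it measured about 95 mm of travel (saddle centre at guide y ≈ 112 mm) both before and after the bar push. The pin had visibly dropped, and force built to about 5 N with almost no further movement.
- **Bar:** pushing it against the stop built the force to 6 N with only 0.2 mm of movement, below the 11 N that holds the stop. The last pictures show its front end touching the stop's arm, straight in the channel.
- **Bystanders:** I touched none of them, but I did not measure their positions at the end.
- **What disagreed:**
  - Wrist-camera positions read 1 to 2 mm too large in guide y. I corrected for this using the rail's end, the notch edges and the plate's edge.
  - The first estimate of the stop's travel, 93 to 94 mm, came before the pin had dropped, so I pushed about 3 mm further.
  - One move call was refused because it had no yaw value; nothing moved.

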